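# Set the rotator spindle to its index and hold the hub collar on the flat

## Task

The tube rotator's hub has to go back on its drive. First pinch the upright spindle itself, feel for its set-screw flat (marked yellow) and, with the fingers still on it, turn the spindle until the flat faces straight along the red index line on the housing; then pick up the aluminium hub collar, slide it down the spindle with its brass thumbscrew over the flat, and push it down against the sprung black sleeve until it sits on the metal boss. Finish holding it there, gripped and pushed down, screw still over the flat and along the red line, so that I can do the screw up; do not let go at the end, and leave the tube rack, tip box, vial and marker where they are.

Things in the scene. Friction and masses are not known exactly. Their poses are not given: they have to be found in the camera images.
- drive: White drive unit of a tube rotator, fixed to the bench, 140 x 140 mm and 70 mm high, with a round metal boss (48 mm across) 10 mm higher in the middle of its top. Origin at the middle of its underside, z up. Its +x axis is the way the red index line runs, from the boss out to the housing's edge. It may stand left or right, a little turned.
- boss_top (a point): Centre of the boss's top face, on the spindle's axis, 80 mm above the bench; axes as those of the drive. The collar's underside must end on this face.
- spindle (a joint): Angle of the spindle about the vertical, rad: the angle from the red index line to the direction in which the flat faces, counter-clockwise seen from above positive. 0 = the flat faces along the red line. It starts some 0.5 to 1.4 off. It turns stiffly (about 0.06 N m) and stays where it is left.
- spindle_flat (a point): Middle of the flat, 8 mm from the spindle's axis, 30 mm above the boss top; its +x axis points out of the flat and turns with the spindle. The spindle is an upright steel shaft 24 mm in diameter, 20 mm measured across the flat. The flat is 18 mm wide, 4 mm deep, painted yellow, and runs right up to the 3 mm chamfer of the top.
- spindle_top (a point): Centre of the spindle's top end, on its axis, 130 mm above the bench and 50 mm above the boss top; turns with the spindle, its +x axis points the way the flat faces. A yellow stripe on the top end runs from the centre towards the flat.
- sleeve (a joint): How far the sprung black sleeve (34 mm across, around the foot of the spindle) is pushed down, m. 0 = up, standing 8 mm above the boss, so that 42 mm of spindle shows above it; 0.008 = flush with the boss. The spring pushes back with about 3 N at first and 9 N when flush, more than the collar's weight.
- collar_mid (a point): Centre of the loose aluminium hub collar, half-way up, 15 mm above its underside. It stands on the bench, bore vertical: 30 mm high, 44 mm in diameter, about 0.12 kg. Two flat grip faces, 26 mm long, 48 mm apart, lie on its +y and -y sides. The bore is 26.4 mm, right through. Its brass thumbscrew points out along its +x axis.
- collar_screw (a point): Outer end of the collar's brass thumbscrew, 39 mm from the collar's centre along its +x axis and 10 mm above its underside; the head is 15 mm across. The screw's 6 mm thick tip stands 4 mm into the bore (to 9.2 mm from the axis), so the collar passes down the spindle only with the screw over the flat, to within some 0.35 rad.
- tube_rack: Bystander: white rack 50 x 200 mm with capped tubes, 96 mm high, loose; origin in the middle of its underside. Leave it alone.
- tip_box: Bystander: purple pipette-tip box 85 x 120 mm, 85 mm high, loose; origin in the middle of its underside. Leave it alone.
- vial: Bystander: small vial with a green cap, 28 mm across, 45 mm high, loose, upright between the drive and the collar; origin in the middle of its underside. Leave it alone.
- marker: Bystander: blue marker pen 130 mm long, 14 mm thick, lying on the bench; origin in the middle of its underside. Leave it alone.

How it is judged:
On the way, in this order (a step that is already met when the one before it is completed fails the run):
1. with the fingers pinching the spindle, its flat faces along the red index line (within 0.17 rad) (value of joint spindle between -0.17 and 0.17 rad and contact force between the fingers and spindle above 2 N and horizontal distance between the grasp point and boss_top below 0.02 m), for 0.2 s.
2. the collar is picked up in the fingers (height (world z) of collar_mid above 0.06 m and contact force between the fingers and collar above 2 N), for 0.2 s.
At the end, for the whole second after the job is handed in: For a second the fingers hold the collar (over 3 N), at rest and upright round the spindle, underside within 3 mm of the boss top, sleeve down at least 5 mm, thumbscrew within 0.3 rad of the flat and 0.25 rad of the red line, and the flat within 0.25 rad of the red line (z of collar_mid in the frame of boss_top below 0.018 m and horizontal distance between collar_mid and boss_top below 0.004 m and angle between collar_mid's own z axis and vertical below 0.1 rad and angle between the x axis of collar_mid and the x axis of spindle_flat, either way round below 0.3 rad and angle between the x axis of collar_mid and the x axis of drive, either way round below 0.25 rad and value of joint spindle between -0.25 and 0.25 rad and value of joint sleeve above 0.005 m and contact force between the fingers and collar above 3 N and linear speed of collar below 0.02 m/s); the arm keeps its last pose, push and grip.
It fails at once if a bystander is shifted by more than 25 mm (distance of any of tube_rack, tip_box, vial, marker from where it was at the start of the episode above 0.025 m).
It also fails if it takes over 58 s, if anything falls off the work surface, if the arm or the gripper's body presses on something with over 40 N, if the wrist force passes 120 N, or if a joint passes its speed limit or range.

## Robot

A 6-joint arm with a two-finger parallel gripper is mounted at the origin on the work surface. World frame = base frame: x ahead of the robot, y to its left, z up, the work surface at z = 0. Lengths are in m, angles in rad, forces in N, time in s.
With the tool pointing down it reaches from about 0.375 to 0.9 m from the base axis. Payload 3.1 kg.
Tool frame: the origin (TCP) lies midway between the tips of the shut fingers; the grasp point (between the pads) lies 19 mm behind it; z points along the fingers, y is the line along which they close (so a half turn about z gives the same grasp; the last joint's range is limited). The gripper opens to 85 mm and grips with 20 to 120 N. Pads are 22 mm wide; open, the fingers measure 114 mm over their backs; the gripper's body (76 mm by 85 mm) begins 54 mm behind the grasp point. The pads swing forward as they close: fully open they stand 13 mm farther back than shut.
Start: joints at [1.107, 0.527, 1.433, -0, 1.181, -0.178], TCP at [0.176, 0.6, 0.231] pointing down, gripper open.
Joint ranges: [-3.08, 3.08], [-0.75, 2.2], [0.22, 2.44], [-1.43, 4.57], [0, 2.65], [-2.85, 2.85]. Speed limits (rad/s): [2.79, 2.79, 3.14, 3.14, 3.14, 3.14].

## Interface

Orientations are given as a unit quaternion [x, y, z, w].
In Python, from station import manip gives the robot as it stands. The module is installed in compiled form; this text tells all that it offers.
- The arm moves only by the tool apply_moves, never from a script. Its arguments are lists of equal length, an entry for each row: "claw": the gripper's target within -1 to 1 (fully open at 1, half-way at 0, shut at -1); "travel": the shift along the tool's x, y, z scaled (see below), a list of three; "turn": the turn, a rotation vector about the tool's x, y, z scaled (see below), a list of three. In form: {"claw": [claw, ...], "travel": [[dx, dy, dz], ...], "turn": [[rx, ry, rz], ...]}. A call has 1 to 5 rows; each row is the pose to reach, as a shift and turn from the pose commanded when the call began, along the tool's axes at that moment, turning the shorter way round; what a row does not reach only later rows make up. The controller multiplies each number of a shift by 800 mm and each number of a turn by 180 degrees. A row lasts 1/12 s, in which the tool goes at most 41.7 mm and 7.16 degrees, less where a joint would pass 70% of its speed; a pose out of reach is approached as far as the arm can. A call with a number of a shift or a turn outside -1 to 1 is refused whole. A call with a gripper value outside its range is refused whole. The fingers move at their own pace and stop on an object; "newtons" is the grip in N (left out, the last holds). Time passes only in rows, so rows that repeat a pose let the fingers close. It gives the time, the measured TCP pose, the force, the opening and the grip force at its end, in the units of the state.
- manip.sense(): the state, without advancing time (a new reading comes with each control period).
- manip.snapshot(name): name is "side" or "top"; returns a dict with "pixels" (420x560x3 uint8, red, green, blue), "depth" (420x560 float32, m along the optical axis (not along the pixel's ray), 0 where there is no reading), "intrinsics" (3x3 intrinsics, pixels), "k1" (the pictures are not rectified: a ray, as slopes to the right and down, at radius r is drawn at 1 + k1 r^2 times it, then the intrinsics apply), "R" (3x3) and "t" (3): a world point X has camera coordinates R X + t. Camera axes: x right, y down, z forward; pixel columns grow to the right and rows downward; lengths in m; the calibration is good to about 2 mm. A picture is of the moment at which its call begins.
- manip.sign_off(): hands the job in; it is judged then, once.
The state is a dict: "t": time; "q": joint angles; "qd": joint speeds; "tau": joint torques, N m; "tcp_pos": TCP position; "tool_rot": TCP orientation; "force": force on the tool from outside, world axes, zero at the start; "ft_torque": the same for the moment, N m; "finger_gap": opening from 0.0 (shut) to 1.0 (fully open); "gripper_force": force on a finger pad.
Only numpy, scipy, OpenCV 4.12 (cv2) and the standard library are available. Lean on these libraries where they do the work, as an engineer would, in place of code of your own. Each camera call takes 0.05 s, during which the arm holds its last target. There are 200 camera calls.

## Working session

There is one attempt and no reset: what is moved stays moved. The work goes in short steps, Python scripts to look and compute and a tool call to move; the robot and the scene stay as the last step left them, time stands still between calls to the robot, and variables do not carry over. Pictures are saved under pics/ and viewed, at most 10 in all, crops included, and the job is handed in when it is done.

Besides the shell and the picture viewer there is one more tool, called as name(argument=value, ...) on one line, values as JSON. apply_moves: Moves the arm, as the interface text tells. Shifts and turns lie within -1 to 1; 1 stands for 800 mm of shift or 180 degrees of turn. Its arguments: {"type":"object","properties":{"claw":{"type":"array","items":{"type":"number"}},"travel":{"type":"array","items":{"type":"array","items":{"type":"number"}}},"turn":{"type":"array","items":{"type":"array","items":{"type":"number"}}},"newtons":{"type":"number"}},"required":["claw","travel","turn"]}

```bash
mkdir -p pics; cat > h.py <<'E'
import numpy as np, cv2
from station import manip
def snap(n):
    s=manip.snapshot(n); return s
def save(s,f,crop=None,scale=1):
    im=cv2.cvtColor(s['pixels'],cv2.COLOR_RGB2BGR)
    if crop: im=im[crop[1]:crop[3],crop[0]:crop[2]]
    if scale!=1: im=cv2.resize(im,None,fx=scale,fy=scale,interpolation=cv2.INTER_CUBIC)
    cv2.imwrite('pics/'+f,im)
def ray(s,uv):
    K=np.array(s['intrinsics']);p=np.atleast_2d(np.array(uv,float))
    d=np.c_[(p[:,0]-K[0,2])/K[0,0],(p[:,1]-K[1,2])/K[1,1]]
    r0=d.copy()
    for _ in range(20): r0=d/(1+s['k1']*(r0**2).sum(1,keepdims=True))
    R=np.array(s['R']);o=-R.T@np.array(s['t'])
    return o,np.c_[r0,np.ones(len(r0))]@R
def plane(s,uv,z):
    o,d=ray(s,uv); return o+d*((z-o[2])/d[:,2])[:,None]
def proj(s,X):
    X=np.atleast_2d(X);c=X@np.array(s['R']).T+np.array(s['t']);r=c[:,:2]/c[:,2:]
    r=r*(1+s['k1']*(r**2).sum(1,keepdims=True));K=np.array(s['intrinsics'])
    return r*[K[0,0],K[1,1]]+[K[0,2],K[1,2]]
def depthpts(s):
    h,w=s['depth'].shape;v,u=np.mgrid[:h,:w];o,d=ray(s,np.c_[u.ravel(),v.ravel()])
    return (o+d*s['depth'].ravel()[:,None]).reshape(h,w,3)
E
python3 - <<'E'
from h import *
for n in('top','side'):
    s=snap(n);save(s,n+'0.png');print(n,s['k1'],-np.array(s['R']).T@s['t'],np.array(s['R'])[2])
print(manip.sense())
E
```

```text
top -0.04121594286086299 [ 0.47735106 -0.01290435  0.94694615] [ 0.14605956  0.00197321 -0.98927383]
side -0.11245497661932699 [0.44346578 0.69672114 0.54799559] [ 0.19029406 -0.81845843 -0.54213832]
{'t': 0.1, 'q': array([ 1.10751596e+00,  5.28416153e-01,  1.43377502e+00,  2.17533843e-05,
        1.18142514e+00, -1.78512110e-01]), 'qd': array([ 0.0002052 , -0.00156003, -0.00336833,  0.00164536, -0.00134718,
       -0.00117874]), 'tau': array([ 3.05408748e-04, -4.43306422e+01, -1.78588378e+01, -1.97035706e-04,
        3.82992293e-03, -6.20148541e-06]), 'tcp_pos': array([0.17526186, 0.59924513, 0.23040483]), 'tool_rot': array([ 1.41907541e-01,  9.89879400e-01, -9.57004028e-04, -3.28692608e-04]), 'force': array([ 0.00269098, -0.37087532, -0.41699514]), 'ft_torque': array([-0.02595178, -0.038859  ,  0.02427512]), 'gripper_force': 0.0, 'finger_gap': 0.9952120436980809}
```

View pics/top0.png

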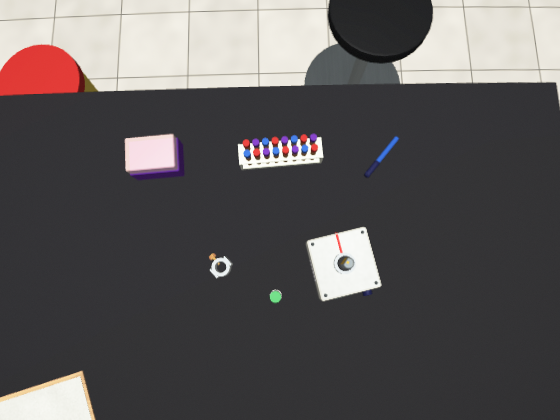

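View pics/side0.png

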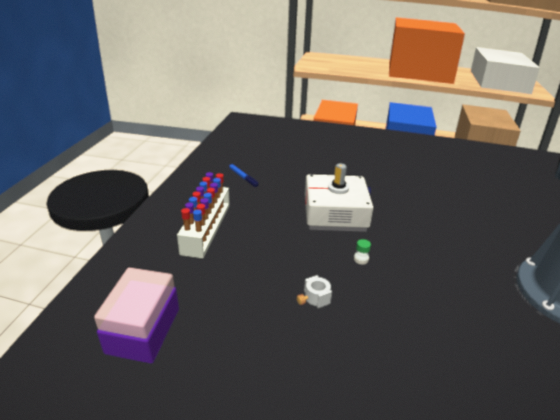

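Top view: drive centre near (344,264), with the red line going up to (337,234). The collar is at (221,267) with its screw at (213,257), and the vial is at (276,296). In the side view the spindle's yellow flat is visible at (340,175). Next I measure by colour.

```bash
cat > m.py <<'E'
from h import *
s=snap('top');w=snap('side')
def mask(s,lo,hi,box):
    h=cv2.cvtColor(s['pixels'],cv2.COLOR_RGB2HSV);m=cv2.inRange(h,lo,hi);o=np.zeros_like(m);x0,y0,x1,y1=box
    o[y0:y1,x0:x1]=m[y0:y1,x0:x1];return o
def pts(m): v,u=np.nonzero(m);return np.c_[u,v].astype(float)
m1=mask(s,(0,120,100),(8,255,255),(325,225,355,262));P=plane(s,pts(m1),0.0705)[:,:2]
c=P.mean(0);d=np.linalg.svd(P-c)[2][0];d*=np.sign(d[0]);print('red n',len(P),'c',c,'yaw',np.arctan2(d[1],d[0]),'ends',((P-c)@d).min(),((P-c)@d).max())
# housing white top
m=mask(s,(0,0,150),(180,60,255),(295,220,390,310));cs=max(cv2.findContours(m,0,1)[0],key=cv2.contourArea)[:,0]
r=cv2.minAreaRect(plane(s,cs,0.07)[:,:2].astype(np.float32));print('housing',r)
D=depthpts(s);Z=D[...,2]
for lo,hi,box in((.120,.14,(320,240,370,290)),(.024,.04,(200,245,245,290))):
    mm=np.zeros(Z.shape,bool);x0,y0,x1,y1=box;mm[y0:y1,x0:x1]=((Z>lo)&(Z<hi))[y0:y1,x0:x1]
    q=D[mm];print('depth blob',len(q),q.mean(0),q.min(0),q.max(0))
for nm,lo,hi,box in(('screw',(8,100,60),(25,255,255),(200,245,225,266)),('yellow',(18,60,60),(40,255,255),(325,245,365,285)),('vial',(45,100,60),(80,255,255),(260,285,290,310))):
    p=pts(mask(s,lo,hi,box));print(nm,len(p),p.mean(0) if len(p) else'',{z:plane(s,p.mean(0),z)[0,:2].round(4) for z in(.01,.045,.13)} if len(p) else '')
a=cv2.resize(cv2.cvtColor(s['pixels'],cv2.COLOR_RGB2BGR)[240:290,322:368],None,fx=8,fy=8,interpolation=2)
b=cv2.resize(cv2.cvtColor(s['pixels'],cv2.COLOR_RGB2BGR)[245:295,198:244],None,fx=8,fy=8,interpolation=2)
cv2.imwrite('pics/z1.png',np.hstack([a,b]))
E
python3 m.py
```

```text
red n 29 c [ 0.53127739 -0.13989279] yaw 0.22260148608647132 ends -0.021189552336893853 0.025453068674188326
housing ((0.48626381158828735, -0.1482435166835785), (0.1382010579109192, 0.14039012789726257), 12.280807495117188)
depth blob 98 [ 0.4859872  -0.15009388  0.12885001] [ 0.47487224 -0.16036749  0.12025483] [ 0.49771655 -0.13859185  0.13339169]
depth blob 213 [0.48505398 0.1327353  0.02925124] [0.46087991 0.1075295  0.02511099] [0.50918793 0.15827223 0.03366354]
screw 42 [212.73809524 257.        ] {0.01: array([0.508 , 0.1536]), 0.045: array([0.5068, 0.1473]), 0.13: array([0.504 , 0.1322])}
yellow 31 [344.03225806 260.90322581] {0.01: array([ 0.4916, -0.16  ]), 0.045: array([ 0.491 , -0.1545]), 0.13: array([ 0.4898, -0.1411])}
vial 106 [275.02830189 296.77358491] {0.01: array([0.4114, 0.0064]), 0.045: array([0.4139, 0.0057]), 0.13: array([0.4199, 0.0039])}
```

View pics/z1.png

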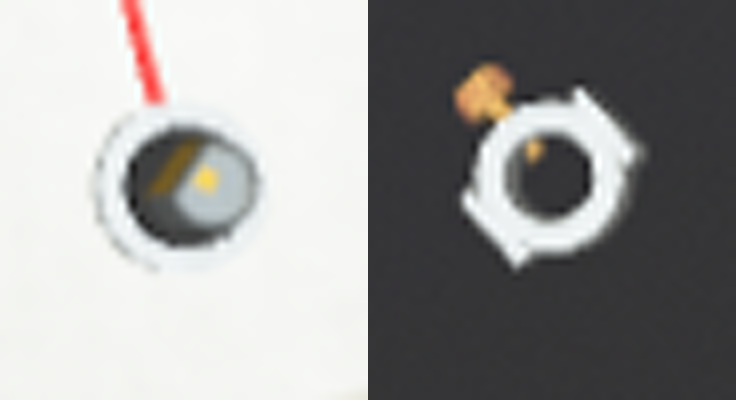

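Measurements agree:

| Item | Position | Direction |
|---|---|---|
| Spindle | about (0.486, -0.149) | red line yaw about 0.219 |
| Flat | – | world yaw about 1.02 rad (0.8 off the line) |
| Collar | about (0.485, 0.133) | screw yaw about 0.74–0.78 |

In the crop, the stripe sits at (206,179), up-left of the spindle's top disc centre, and the collar screw points up-left. Next is a small helper for the move arithmetic.

```bash
cat > go.py <<'E'
# usage: go.py x,y,z,yaw ...  -> per waypoint travel/turn numbers from the tracked commanded pose
import sys,json,numpy as np
try: c=json.load(open('cmd.json'))
except FileNotFoundError: c=[0.176,0.600,0.231,1.285]
for a in sys.argv[1:]:
    g=[float(v) for v in a.split(',')];d=np.array(g[:3])-c[:3];y=c[3]
    t=[d@[-np.sin(y),np.cos(y),0],d@[np.cos(y),np.sin(y),0],-d[2]];t=np.round(np.array(t)/.8,4)
    r=round(-(g[3]-y)/np.pi,4);print(a,'travel',t.tolist(),'turn',r,'rows',round(max(np.linalg.norm(d)/.0417,abs(g[3]-y)/.125),1))
    c=g
json.dump(c,open('cmd.json','w'))
E
python3 go.py 0.29,0.44,0.231,1.285 0.39,0.26,0.22,1.2 0.44,0.06,0.2,1.1 0.4853,-0.13,0.175,1.02 0.4853,-0.1507,0.165,1.02
```

```text
0.29,0.44,0.231,1.285 travel [-0.1931, -0.1517, -0.0] turn -0.0 rows 4.7
0.39,0.26,0.22,1.2 travel [-0.1834, -0.1806, 0.0138] turn 0.0271 rows 4.9
0.44,0.06,0.2,1.1 travel [-0.1488, -0.2104, 0.025] turn 0.0318 rows 5.0
0.4853,-0.13,0.175,1.02 travel [-0.1582, -0.186, 0.0313] turn 0.0255 rows 4.7
0.4853,-0.1507,0.165,1.02 travel [-0.0135, -0.022, 0.0125] turn -0.0 rows 0.6
```

apply_moves(claw=[1,1,1,1,1], travel=[[-0.1931,-0.1517,0],[-0.1931,-0.1517,0],[-0.1931,-0.1517,0],[-0.1931,-0.1517,0],[-0.1931,-0.1517,0]], turn=[[0,0,0],[0,0,0],[0,0,0],[0,0,0],[0,0,0]])

```text
t: 0.62
tcp_pos: [0.2907, 0.4373, 0.2311]
tool_rot: [0.142, 0.99, -0.001, 0.0]
force: [0.5, 0.3, -0.2]
finger_gap: 0.998
gripper_force: 0.0
```

apply_moves(claw=[1,1,1,1,1], travel=[[-0.1834,-0.1806,0.0138],[-0.1834,-0.1806,0.0138],[-0.1834,-0.1806,0.0138],[-0.1834,-0.1806,0.0138],[-0.1834,-0.1806,0.0138]], turn=[[0,0,0.0271],[0,0,0.0271],[0,0,0.0271],[0,0,0.0271],[0,0,0.0271]])

```text
t: 1.03
tcp_pos: [0.3905, 0.2581, 0.2203]
tool_rot: [0.184, 0.983, -0.0, 0.0]
force: [0.9, 0.8, -0.2]
finger_gap: 1.003
gripper_force: 0.0
```

apply_moves(claw=[1,1,1,1,1], travel=[[-0.1488,-0.2104,0.025],[-0.1488,-0.2104,0.025],[-0.1488,-0.2104,0.025],[-0.1488,-0.2104,0.025],[-0.1488,-0.2104,0.025]], turn=[[0,0,0.0318],[0,0,0.0318],[0,0,0.0318],[0,0,0.0318],[0,0,0.0318]])

```text
t: 1.45
tcp_pos: [0.4402, 0.058, 0.2002]
tool_rot: [0.233, 0.973, 0.0, 0.0]
force: [0.6, 0.5, 0.6]
finger_gap: 1.002
gripper_force: 0.0
```

apply_moves(claw=[1,1,1,1,1], travel=[[-0.1582,-0.186,0.0313],[-0.1582,-0.186,0.0313],[-0.1582,-0.186,0.0313],[-0.1582,-0.186,0.0313],[-0.1582,-0.186,0.0313]], turn=[[0,0,0.0255],[0,0,0.0255],[0,0,0.0255],[0,0,0.0255],[0,0,0.0255]])

```text
t: 1.87
tcp_pos: [0.4864, -0.1336, 0.1749]
tool_rot: [0.272, 0.962, -0.0, 0.001]
force: [0.3, 0.3, 0.4]
finger_gap: 1.003
gripper_force: 0.0
```

apply_moves(claw=[1,1,1,1], travel=[[-0.0135,-0.022,0.0125],[-0.0135,-0.022,0.0125],[-0.0135,-0.022,0.0125],[-0.0135,-0.022,0.0125]], turn=[[0,0,0],[0,0,0],[0,0,0],[0,0,0]])

```text
t: 2.2
tcp_pos: [0.4849, -0.1498, 0.1651]
tool_rot: [0.272, 0.962, 0.0, -0.001]
force: [-0.8, -0.0, 0.5]
finger_gap: 1.0
gripper_force: 0.0
```

```bash
python3 - <<'E'
from h import *
s=snap('side');t=snap('top')
print(proj(s,[[.4863,-.149,.13],[.4853,-.1507,.165]]),proj(t,[[.4863,-.149,.13]]))
a=cv2.cvtColor(s['pixels'],4)[90:240,270:410];b=cv2.cvtColor(t['pixels'],4)[200:350,270:410]
cv2.imwrite('pics/c1.png',np.hstack([cv2.resize(x,None,fx=2.8,fy=2.8,interpolation=2) for x in(a,b)]))
E
```

```text
[[341.80148808 165.71305894]
 [344.11577492 150.9141021 ]] [[347.87575608 262.48384501]]
```

View pics/c1.png

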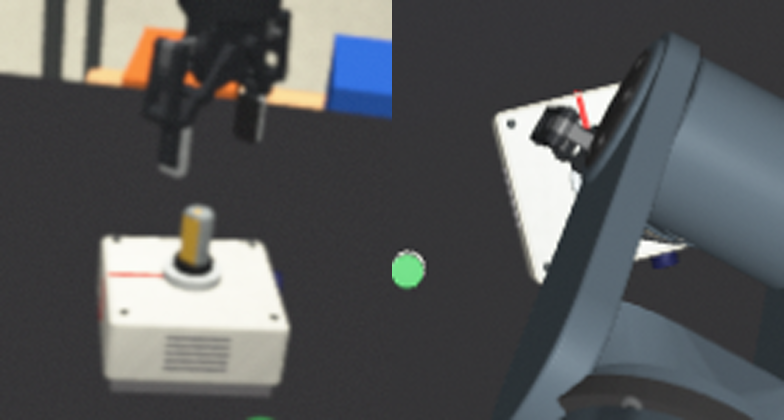

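```bash
python3 go.py 0.4853,-0.1507,0.096,1.02
```

```text
0.4853,-0.1507,0.096,1.02 travel [0.0, 0.0, 0.0863] turn -0.0 rows 1.7
```

The side crop shows the spindle top at (341.8,165.4), against a projected (341.8,165.7), and the fingers straddle it. Position confirmed, so I descend and pinch.

apply_moves(claw=[1,1,1,1], travel=[[0,0,0.043],[0,0,0.0863],[0,0,0.0863],[0,0,0.0863]], turn=[[0,0,0],[0,0,0],[0,0,0],[0,0,0]], newtons=40)

```text
t: 2.63
tcp_pos: [0.4843, -0.1487, 0.0953]
tool_rot: [0.271, 0.963, 0.001, -0.002]
force: [0.3, -0.2, 0.8]
finger_gap: 1.002
gripper_force: 0.0
```

apply_moves(claw=[-1,-1,-1,-1,-1], travel=[[0,0,0],[0,0,0],[0,0,0],[0,0,0],[0,0,0]], turn=[[0,0,0],[0,0,0],[0,0,0],[0,0,0],[0,0,0]])

```text
t: 3.05
tcp_pos: [0.4861, -0.1508, 0.0974]
tool_rot: [0.272, 0.962, -0.0, 0.001]
force: [0.0, -0.2, -0.7]
finger_gap: 0.296
gripper_force: 0.0
```

apply_moves(claw=[-1,-1,-1,-1,-1], travel=[[0,0,0],[0,0,0],[0,0,0],[0,0,0],[0,0,0]], turn=[[0,0,0],[0,0,0],[0,0,0],[0,0,0],[0,0,0]])

```text
t: 3.47
tcp_pos: [0.486, -0.1509, 0.0973]
tool_rot: [0.272, 0.962, -0.0, 0.001]
force: [-0.8, -0.4, 6.6]
finger_gap: 0.229
gripper_force: 38.9
```

Gap 0.229 × 85 = 19.5 mm, so the pads are on the flat, and the side force is close to zero. Now I turn the spindle.

```bash
python3 go.py 0.4847,-0.1502,0.0965,0.62 0.4843,-0.1494,0.0965,0.219
```

```text
0.4847,-0.1502,0.0965,0.62 travel [0.001, 0.0001, -0.0006] turn 0.1273 rows 3.2
0.4843,-0.1494,0.0965,0.219 travel [0.0011, 0.0002, -0.0] turn 0.1276 rows 3.2
```

apply_moves(claw=[-1,-1,-1,-1,-1], travel=[[0,0,0],[0.0003,0,0],[0.0006,0,-0.0003],[0.001,0,-0.0006],[0.001,0.0001,-0.0006]], turn=[[0,0,0.03],[0,0,0.06],[0,0,0.09],[0,0,0.1273],[0,0,0.1273]])

```text
t: 3.88
tcp_pos: [0.486, -0.1499, 0.0974]
tool_rot: [0.458, 0.889, 0.001, 0.001]
force: [2.4, 3.5, 3.3]
finger_gap: 0.227
gripper_force: 40.6
```

apply_moves(claw=[-1,-1,-1,-1,-1], travel=[[0,0,0],[0.0003,0,0],[0.0006,0,0],[0.001,0,0],[0.0011,0.0002,0]], turn=[[0,0,0.03],[0,0,0.06],[0,0,0.09],[0,0,0.1276],[0,0,0.1276]])

```text
t: 4.3
tcp_pos: [0.4864, -0.149, 0.0974]
tool_rot: [0.626, 0.78, 0.001, 0.002]
force: [3.4, 3.9, 2.4]
finger_gap: 0.226
gripper_force: 40.6
```

apply_moves(claw=[-1,-1,-1,-1,-1], travel=[[0,0,0],[0,0,0],[0,0,0],[0,0,0],[0,0,0]], turn=[[0,0,0],[0,0,0],[0,0,0],[0,0,0],[0,0,0]])

```text
t: 4.72
tcp_pos: [0.4864, -0.149, 0.0974]
tool_rot: [0.624, 0.781, 0.001, 0.002]
force: [4.7, 5.5, 1.7]
finger_gap: 0.222
gripper_force: 40.6
```

Spindle yaw is now 0.2225 against a line at about 0.219. Next: release, rise and go over the collar.

```bash
python3 go.py 0.4864,-0.149,0.0965,0.219 0.4864,-0.149,0.18,0.219 0.487,0.0,0.16,-0.35 0.487,0.132,0.1,-0.82
```

```text
0.4864,-0.149,0.0965,0.219 travel [-0.0001, 0.0027, -0.0] turn -0.0 rows 0.1
0.4864,-0.149,0.18,0.219 travel [0.0, 0.0, -0.1044] turn -0.0 rows 2.0
0.487,0.0,0.16,-0.35 travel [0.1816, 0.0412, 0.025] turn 0.1811 rows 4.6
0.487,0.132,0.1,-0.82 travel [0.155, -0.0566, 0.075] turn 0.1496 rows 3.8
```

apply_moves(claw=[-1,0,1,1,1], travel=[[0,0.0026,0],[0,0.0026,0],[0,0.0026,0],[0,0.0026,0],[0,0.0026,0]], turn=[[0,0,0],[0,0,0],[0,0,0],[0,0,0],[0,0,0]])

```text
t: 5.13
tcp_pos: [0.4863, -0.1488, 0.0965]
tool_rot: [0.625, 0.781, -0.0, -0.0]
force: [-0.2, -0.6, -0.8]
finger_gap: 0.783
gripper_force: 0.0
```

apply_moves(claw=[1,1,1,1,1], travel=[[0,0,0],[0,0,0],[0,0,-0.1044],[0,0,-0.1044],[0,0,-0.1044]], turn=[[0,0,0],[0,0,0],[0,0,0],[0,0,0],[0,0,0]])

```text
t: 5.55
tcp_pos: [0.4907, -0.151, 0.1859]
tool_rot: [0.625, 0.781, 0.001, 0.006]
force: [1.6, -0.8, 0.3]
finger_gap: 0.998
gripper_force: 0.0
```

apply_moves(claw=[1,1,1,1,1], travel=[[0.1816,0.0412,0.025],[0.1816,0.0412,0.025],[0.1816,0.0412,0.025],[0.1816,0.0412,0.025],[0.1816,0.0412,0.025]], turn=[[0,0,0.1811],[0,0,0.1811],[0,0,0.1811],[0,0,0.1811],[0,0,0.1811]])

```text
t: 5.97
tcp_pos: [0.4849, 0.0051, 0.1594]
tool_rot: [0.819, 0.573, -0.001, -0.002]
force: [-0.1, -1.1, -0.1]
finger_gap: 1.002
gripper_force: 0.0
```

apply_moves(claw=[1,1,1,1,1], travel=[[0.155,-0.0566,0.075],[0.155,-0.0566,0.075],[0.155,-0.0566,0.075],[0.155,-0.0566,0.075],[0.155,-0.0566,0.075]], turn=[[0,0,0.1496],[0,0,0.1496],[0,0,0.1496],[0,0,0.1496],[0,0,0.1496]])

```text
t: 6.38
tcp_pos: [0.4847, 0.1363, 0.098]
tool_rot: [0.93, 0.367, -0.002, -0.001]
force: [0.0, 0.4, 0.1]
finger_gap: 1.0
gripper_force: 0.0
```

```bash
python3 - <<'E'
from h import *
s=snap('side');t=snap('top')
q=manip.sense();print(q['tcp_pos'],q['tool_rot'])
# silver/dark spindle top stripe in the top view
h=cv2.cvtColor(t['pixels'],cv2.COLOR_RGB2HSV)
print('proj',proj(t,[[.4863,-.149,.13],[.4886,-.1502,.13]]),proj(s,[[.485,.1329,.03],[.487,.1322,.03]]))
a=cv2.cvtColor(t['pixels'],4)[235:295,318:374];b=cv2.cvtColor(s['pixels'],4)[230:320,276:360]
cv2.imwrite('pics/c2.png',np.hstack([cv2.resize(a,(392,420),interpolation=2),cv2.resize(b,(392,420),interpolation=2)]))
E
```

```text
[0.48629559 0.13307715 0.09962405] [ 9.29320428e-01  3.69273851e-01 -6.01273135e-04 -5.81867364e-05]
proj [[347.87575608 262.48384501]
 [348.40049958 261.35650929]] [[319.11868786 285.55712743]
 [318.06816482 285.09384416]]
```

View pics/c2.png

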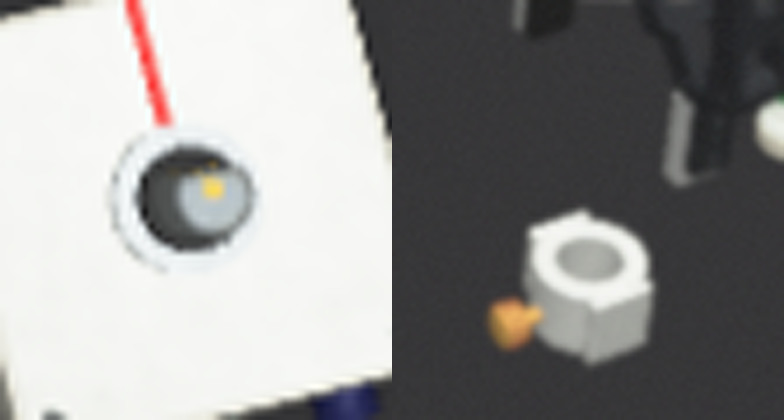

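The crop shows the yellow stripe at (213,187), directly above the spindle's top centre and pointing along the red line, so the flat is aligned. The collar stands undisturbed under the fingers with its screw to the left. Now I grasp it.

```bash
python3 go.py 0.487,0.132,0.003,-0.82 0.487,0.132,0.1,-0.82
```

```text
0.487,0.132,0.003,-0.82 travel [0.0, 0.0, 0.1212] turn -0.0 rows 2.3
0.487,0.132,0.1,-0.82 travel [0.0, 0.0, -0.1212] turn -0.0 rows 2.3
```

apply_moves(claw=[1,1,1,1,1], travel=[[0,0,0.03],[0,0,0.06],[0,0,0.09],[0,0,0.1213],[0,0,0.1213]], turn=[[0,0,0],[0,0,0],[0,0,0],[0,0,0],[0,0,0]], newtons=60)

```text
t: 6.9
tcp_pos: [0.4854, 0.1305, 0.0004]
tool_rot: [0.93, 0.367, -0.003, -0.001]
force: [-0.9, 0.2, -0.5]
finger_gap: 1.0
gripper_force: 0.0
```

apply_moves(claw=[1,-1,-1,-1,-1], travel=[[0,0,0],[0,0,0],[0,0,0],[0,0,0],[0,0,0]], turn=[[0,0,0],[0,0,0],[0,0,0],[0,0,0],[0,0,0]])

```text
t: 7.32
tcp_pos: [0.488, 0.1321, 0.0051]
tool_rot: [0.93, 0.367, 0.002, 0.001]
force: [-0.5, -1.7, 9.1]
finger_gap: 0.552
gripper_force: 62.5
```

apply_moves(claw=[-1,-1,-1,-1,-1], travel=[[0,0,0],[0,0,0],[0,0,0],[0,0,0],[0,0,0]], turn=[[0,0,0],[0,0,0],[0,0,0],[0,0,0],[0,0,0]])

```text
t: 7.73
tcp_pos: [0.488, 0.1321, 0.0051]
tool_rot: [0.93, 0.367, 0.002, 0.001]
force: [0.0, -1.0, 7.4]
finger_gap: 0.556
gripper_force: 62.4
```

```bash
python3 go.py 0.487,0.0,0.17,-1.1 0.488,-0.15,0.175,-1.35
```

```text
0.487,0.0,0.17,-1.1 travel [-0.1126, 0.1206, -0.0875] turn 0.0891 rows 3.6
0.488,-0.15,0.175,-1.35 travel [-0.0839, 0.1677, -0.0062] turn 0.0796 rows 3.6
```

apply_moves(claw=[-1,-1,-1,-1,-1], travel=[[0,0,-0.02],[0,0,-0.05],[0,0,-0.08],[0,0,-0.1212],[0,0,-0.1212]], turn=[[0,0,0],[0,0,0],[0,0,0],[0,0,0],[0,0,0]])

```text
t: 8.15
tcp_pos: [0.4902, 0.1326, 0.1056]
tool_rot: [0.93, 0.368, 0.005, 0.002]
force: [0.4, 0.0, -1.5]
finger_gap: 0.551
gripper_force: 62.3
```

apply_moves(claw=[-1,-1,-1,-1,-1], travel=[[0,0,0],[-0.03,0.03,-0.03],[-0.06,0.06,-0.06],[-0.1126,0.1206,-0.0875],[-0.1126,0.1206,-0.0875]], turn=[[0,0,0],[0,0,0.03],[0,0,0.06],[0,0,0.0891],[0,0,0.0891]])

```text
t: 8.57
tcp_pos: [0.487, -0.0023, 0.1707]
tool_rot: [0.973, 0.232, 0.0, 0.001]
force: [0.5, 0.2, -1.5]
finger_gap: 0.546
gripper_force: 62.6
```

apply_moves(claw=[-1,-1,-1,-1,-1], travel=[[-0.02,0.04,-0.0062],[-0.04,0.08,-0.0062],[-0.06,0.12,-0.0062],[-0.0839,0.1677,-0.0062],[-0.0839,0.1677,-0.0062]], turn=[[0,0,0.02],[0,0,0.04],[0,0,0.06],[0,0,0.0796],[0,0,0.0796]])

```text
t: 8.98
tcp_pos: [0.4893, -0.1571, 0.1744]
tool_rot: [0.994, 0.107, 0.001, 0.002]
force: [1.1, -0.3, -2.1]
finger_gap: 0.552
gripper_force: 62.7
```

apply_moves(claw=[-1,-1,-1,-1,-1], travel=[[0,0,0],[0,0,0],[0,0,0],[0,0,0],[0,0,0]], turn=[[0,0,0],[0,0,0],[0,0,0],[0,0,0],[0,0,0]])

```text
t: 9.4
tcp_pos: [0.4879, -0.1483, 0.1749]
tool_rot: [0.994, 0.112, -0.0, -0.0]
force: [0.2, 0.4, -1.7]
finger_gap: 0.55
gripper_force: 62.7
```

```bash
python3 - <<'E'
from h import *
s=snap('side')
q=manip.sense();print(q['tcp_pos'],q['tool_rot'],q['force'])
yaw=.22;e=np.array([np.cos(yaw),np.sin(yaw),0])
C=np.array([.488,-.150,.175-.005])
print('coll bottom, top, screwend, spindle top cam/rob',proj(s,[C,C+[0,0,.03],C+.039*e+[0,0,.01],[.4863,-.149,.13],[.4886,-.1502,.13]]).round(1))
b=cv2.cvtColor(s['pixels'],4)[105:205,290:390]
cv2.imwrite('pics/c3.png',cv2.resize(b,(600,600),interpolation=2))
E
```

```text
[ 0.48809984 -0.14847895  0.17498063] [ 9.93731043e-01  1.11796845e-01 -2.04944750e-04 -1.94185321e-04] [ 0.35401405  0.90293062 -1.82988808]
coll bottom, top, screwend, spindle top cam/rob [[343.1 148.8]
 [344.6 135.8]
 [325.4 143.8]
 [341.8 165.7]
 [340.8 165.3]]
```

View pics/c3.png

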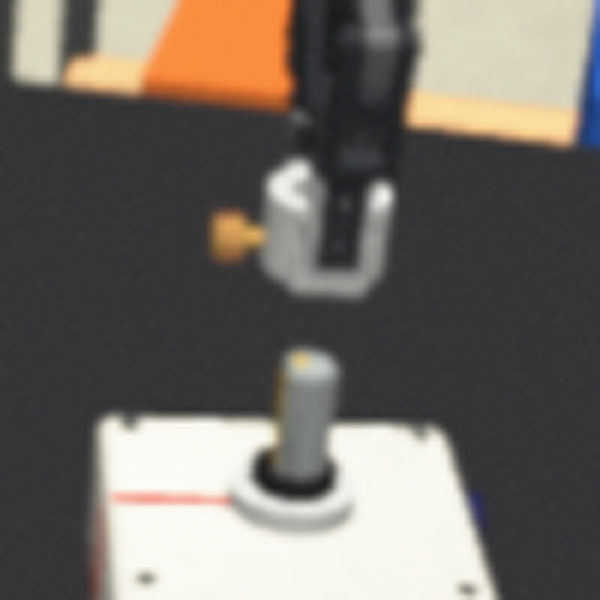

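The crop shows the collar level in the fingers, with its screw head at (212,237) pointing along the red line. The spindle's top centre is at (310,366). Projection and image agree to about a pixel, well within what the chamfer can take. I'll descend in small steps and watch the force.

apply_moves(claw=[-1,-1,-1,-1,-1], travel=[[-0.0011,-0.0009,0.02],[-0.0011,-0.0009,0.036],[-0.0011,-0.0009,0.043],[-0.0011,-0.0009,0.045],[-0.0011,-0.0009,0.045]], turn=[[0,0,0],[0,0,0],[0,0,0],[0,0,0],[0,0,0]])

```text
t: 9.87
tcp_pos: [0.4872, -0.1489, 0.1389]
tool_rot: [0.994, 0.111, -0.0, -0.0]
force: [0.8, 0.6, -0.6]
finger_gap: 0.546
gripper_force: 62.7
```

apply_moves(claw=[-1,-1,-1,-1,-1], travel=[[0,0,0.0025],[0,0,0.005],[0,0,0.0075],[0,0,0.01],[0,0,0.01]], turn=[[0,0,0],[0,0,0],[0,0,0],[0,0,0],[0,0,0]])

```text
t: 10.28
tcp_pos: [0.4875, -0.1496, 0.131]
tool_rot: [0.994, 0.111, 0.0, 0.0]
force: [0.0, -0.5, -2.7]
finger_gap: 0.551
gripper_force: 62.8
```

The underside is about 4 mm below the spindle top with no contact force. Continuing down.

apply_moves(claw=[-1,-1,-1,-1,-1], travel=[[0,0,0.0025],[0,0,0.005],[0,0,0.0075],[0,0,0.01],[0,0,0.01]], turn=[[0,0,0],[0,0,0],[0,0,0],[0,0,0],[0,0,0]])

```text
t: 10.7
tcp_pos: [0.4875, -0.1496, 0.1228]
tool_rot: [0.994, 0.111, 0.0, 0.0]
force: [1.7, -1.4, -3.3]
finger_gap: 0.553
gripper_force: 62.7
```

apply_moves(claw=[-1,-1,-1,-1,-1], travel=[[0,0,0.0025],[0,0,0.005],[0,0,0.0075],[0,0,0.01],[0,0,0.01]], turn=[[0,0,0],[0,0,0],[0,0,0],[0,0,0],[0,0,0]])

```text
t: 11.12
tcp_pos: [0.4875, -0.1496, 0.1148]
tool_rot: [0.994, 0.111, 0.0, 0.0]
force: [2.2, -2.5, -2.4]
finger_gap: 0.548
gripper_force: 62.6
```

apply_moves(claw=[-1,-1,-1,-1,-1], travel=[[0.0005,0.0006,0.0045],[0.0005,0.0006,0.009],[0.0005,0.0006,0.0135],[0.0005,0.0006,0.018],[0.0005,0.0006,0.02]], turn=[[0,0,0],[0,0,0],[0,0,0],[0,0,0],[0,0,0]])

```text
t: 11.53
tcp_pos: [0.4876, -0.1496, 0.0985]
tool_rot: [0.994, 0.111, -0.0, -0.0]
force: [0.9, -1.1, 0.0]
finger_gap: 0.547
gripper_force: 62.7
```

apply_moves(claw=[-1,-1,-1,-1,-1], travel=[[0,0,0.003],[0,0,0.006],[0,0,0.009],[0,0,0.0125],[0,0,0.0125]], turn=[[0,0,0],[0,0,0],[0,0,0],[0,0,0],[0,0,0]])

```text
t: 11.95
tcp_pos: [0.4876, -0.1496, 0.089]
tool_rot: [0.994, 0.111, -0.0, -0.0]
force: [-0.0, -1.1, 4.8]
finger_gap: 0.551
gripper_force: 63.4
```

Sleeve contact is as expected (z about 0.089, about 6.5 N of spring force). Pushing on to the boss.

apply_moves(claw=[-1,-1,-1,-1,-1], travel=[[0,0,0.0015],[0,0,0.003],[0,0,0.0045],[0,0,0.006],[0,0,0.006]], turn=[[0,0,0],[0,0,0],[0,0,0],[0,0,0],[0,0,0]])

```text
t: 12.37
tcp_pos: [0.4877, -0.1497, 0.0851]
tool_rot: [0.994, 0.111, 0.0, 0.0]
force: [-0.7, -0.6, 9.1]
finger_gap: 0.552
gripper_force: 63.8
```

apply_moves(claw=[-1,-1,-1,-1,-1], travel=[[0,0,0.001],[0,0,0.002],[0,0,0.003],[0,0,0.003],[0,0,0.003]], turn=[[0,0,0],[0,0,0],[0,0,0],[0,0,0],[0,0,0]])

```text
t: 12.78
tcp_pos: [0.4877, -0.1497, 0.085]
tool_rot: [0.994, 0.111, 0.001, 0.001]
force: [-5.0, 1.5, 28.1]
finger_gap: 0.548
gripper_force: 66.2
```

Hard stop at TCP z 0.085, which puts the underside at 0.080, on the boss. I ease off slightly, settle and check.

apply_moves(claw=[-1,-1,-1,-1,-1], travel=[[0,0,-0.001],[0,0,-0.001],[0,0,-0.001],[0,0,-0.001],[0,0,-0.001]], turn=[[0,0,0],[0,0,0],[0,0,0],[0,0,0],[0,0,0]])

```text
t: 13.2
tcp_pos: [0.4876, -0.1496, 0.085]
tool_rot: [0.994, 0.111, 0.0, 0.0]
force: [-4.7, 0.7, 21.1]
finger_gap: 0.548
gripper_force: 65.5
```

```bash
python3 - <<'E'
from h import *
s=snap('side');b=cv2.cvtColor(s['pixels'],4)[135:235,290:390]
cv2.imwrite('pics/c4.png',cv2.resize(b,(600,600),interpolation=2))
q=manip.sense();print(q['t'],q['tcp_pos'],q['force'],q['finger_gap'],q['gripper_force'])
e=np.array([np.cos(.22),np.sin(.22),0]);print(proj(s,[np.array([.4877,-.1497,.09])+.039*e,[.4877,-.1497,.08]]))
E
```

```text
13.25 [ 0.48763571 -0.14965268  0.08503542] [-4.08066364  0.64363032 21.72594612] 0.5507869452883373 65.46766519546509
[[321.92859478 180.81832202]
 [338.77280765 185.30681796]]
```

View pics/c4.png

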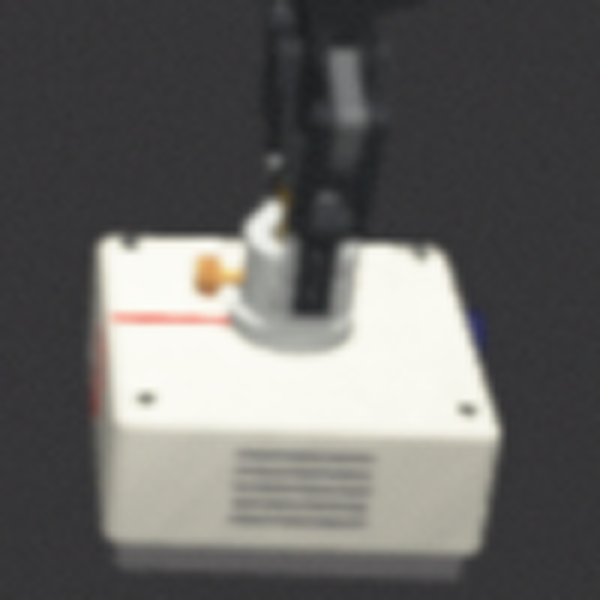

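The picture shows the collar seated on the boss. The screw head at (208,275) sits over the red line at (170,320), and the yellow flat shows on the same side above the collar. Steady push is about 21 N and grip 65 N, so I'm handing in.

```bash
python3 -c "
from station import manip
print(manip.sign_off())"
```

```text
the job is handed in; nothing more can be done
None
```

The job is handed in: the collar sits on the boss, gripped at about 65 N and pushed down at about 21 N, with the screw over the flat and along the red line, ready for you to do up; the judge's verdict was not returned.

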